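# Tip the reflectors out of a flip-top box into the sorting tray

### The job

Pick up the blue flip-top box and turn it upside down over the grey sorting tray, so that its lid swings open and all four red reflectors spill out into the tray. Then set the empty box down on the bench outside the tray, right way up with its lid shut. Leave the fog lamp, the door handle and the cardboard carton where they are.

Things in the scene. Friction and masses are not known exactly. Their poses are not given: they have to be found in the camera images.
- flip_box_center (a point): middle of the blue parts box with a see-through hinged lid, 27 mm above its underside; 148 mm long (x), 56 mm wide (y), 54 mm high with the lid shut (tub 50, lid 4); z points out of the lid. Walls and floor 4 mm, sides plain, flat and upright; about 0.17 kg empty, 0.29 kg full. Held near one end by a hand slanting along its length, it can be rolled right over
- flip_box_lid (a joint): angle of the blue box's lid, hinged along the long top edge on the box's +y side: 0 shut, 1.5 fully open (a stop, square to the mouth). Free hinge, no latch or spring: it falls shut when the box is righted; rolled over hinge side down it drops open as the box passes its side, hinge side up only gradually beyond. The lid is 50 mm wide, 3 mm inside the tub's sides, so fingers do not pinch it
- reflector1_center (a point): red reflector with a black back, a flat block 64 x 32 x 14 mm, 30 g; this point is its centre, z is normal to its lens. It starts lying loose in the blue box, one of four in two layers
- reflector2_center (a point): red reflector with a black back, a flat block 64 x 32 x 14 mm, 30 g; this point is its centre, z is normal to its lens. It starts lying loose in the blue box, one of four in two layers
- reflector3_center (a point): red reflector with a black back, a flat block 64 x 32 x 14 mm, 30 g; this point is its centre, z is normal to its lens. It starts lying loose in the blue box, one of four in two layers
- reflector4_center (a point): red reflector with a black back, a flat block 64 x 32 x 14 mm, 30 g; this point is its centre, z is normal to its lens. It starts lying loose in the blue box, one of four in two layers
- tray: grey open sorting tray, fixed to the bench, 240 mm (its x axis) by 300 mm (its y axis) outside, 70 mm high; walls and floor 5 mm. Origin: centre of its underside, on the bench; z up
- fog_lamp: bystander: round black fog lamp, lens up, 92 mm across, 64 mm high; origin under its centre
- door_handle: bystander: bright car door handle, 185 x 26 x 38 mm, long along its x axis; origin under its centre
- carton: bystander: closed cardboard carton 75 x 120 x 80 mm high; origin under its centre

How it is judged:
By the outcome, as a careful person would: the job done as asked, in the order asked, and still so for the second after the job is handed in, with the robot touching nothing.
It also fails if it takes over 58 s, if anything falls off the work surface, if the arm or the gripper's body presses on something with over 40 N, if the wrist force passes 120 N, or if a joint passes its speed limit or range.

### The arm

A 6-joint arm with a two-finger parallel gripper is mounted at the origin on the work surface. World frame = base frame: x ahead of the robot, y to its left, z up, the work surface at z = 0. Lengths are in m, angles in rad, forces in N, time in s.
With the tool pointing down it reaches from about 0.325 to 0.9 m from the base axis. Payload 6.1 kg.
Tool frame: the origin (TCP) lies on the centre line of the jaws, within the pads' length; the fingertips stand 14 mm ahead of it and the grasp point (between the pads) lies 5 mm behind it (finger_overhang is the distance from the TCP to the fingertips, in m); z points along the fingers, y is the direction in which the jaws open and shut (so a half turn about z gives the same grasp; the last joint's range is limited). The gripper opens to 85 mm and grips with 20 to 120 N. Pads are 22 mm wide; open, the fingers measure 114 mm over their backs; the gripper's body (76 mm by 85 mm) begins 54 mm behind the grasp point. The pads swing forward as they close: fully open they stand 13 mm farther back than shut.
Start: joints at [-1.398, 0.22, 1.526, -0, 1.395, -0.126], TCP at [0.184, -0.597, 0.206] pointing down, gripper open.
Joint ranges: [-2.98, 2.98], [-0.91, 2.08], [0.09, 2.57], [-1.24, 4.39], [0.2, 2.65], [-2.68, 2.68]. Speed limits (rad/s): [2.57, 2.57, 3.01, 3.14, 3.14, 3.14].

### API

Orientations are given as a unit quaternion [x, y, z, w].
In Python, from workcell import observe, capture, job_done, finger_overhang gives the robot as it stands.
- The arm moves only by the shell command python3 -m crank 'ROWS' [OPENING] [FORCE]. ROWS is JSON, a list of rows, each a list of 6 numbers: the shift along the tool's x, y, z in m, then the turn, a rotation vector about the tool's x, y, z in degrees. A call has 1 to 20 rows; each row is the pose to reach, as a shift and turn from the pose measured when the call began, along the tool's axes at that moment; what a row does not reach only later rows make up. A row lasts 1/8 s, in which the tool goes at most 62.5 mm and 10.7 degrees, less where a joint would pass 70% of its speed; a pose out of reach is approached as far as the arm can. A call with a gripper value outside its range is refused whole. OPENING is the finger opening in m, from 0 to 0.0854, set as the call begins (- or left out, the last holds). The fingers move at their own pace and stop on an object; FORCE is the grip in N (left out, the last holds). Time passes only in rows, so rows that repeat a pose let the fingers close. It gives the time, the measured TCP pose, the force and the opening at its end, in the units of the state.
- observe(): the state, without advancing time (a new reading comes with each control period).
- capture(name): name is "scene" or "top" or "wrist"; returns a dict with "frame" (420x560x3 uint8, red, green, blue), "range_z" (420x560 float32, m along the optical axis (not along the pixel's ray), 0 where there is no reading), "K" (3x3 intrinsics, pixels), "position" and "attitude" of the camera in the world; the wrist camera has in their place "hand_eye" (4x4, takes a point from camera to tool coordinates, whose origin is the TCP and whose axes are the flange's). Camera axes: x right, y up, looking along -z (the intrinsics and any distortion apply to the point x, -y, -z); pixel columns grow to the right and rows downward; lengths in m; the calibration is good to about 2 mm. A picture is of the moment at which its call begins: read the wrist's pose just before it.
- job_done(): hands the job in, once; it reports no verdict.
The state is a dict: "time_s": time; "q": joint angles; "joint_velocities": joint speeds; "joint_torque": joint torques, N m; "position": TCP position; "eef_rot": TCP orientation; "contact_force": force on the tool from outside, world axes, zero at the start; "moment": the same for the moment, N m; "gripper_width": finger opening in m.
Only numpy, scipy, OpenCV 4.12 (cv2) and the standard library are available. Lean on these libraries where they do the work, as an engineer would, in place of code of your own. Each camera call takes 0.05 s, during which the arm holds its last target. There are 200 camera calls.

## Working session

There is one attempt and no reset: what is moved stays moved. The work goes in short steps, Python scripts to look and compute and a shell command to move; the robot and the scene stay as the last step left them, time stands still between calls to the robot, and variables do not carry over. Pictures are saved under pics/ and viewed, about 8 in all and at most 12, crops included, and the job is handed in when it is done.

```bash
ls; mkdir -p pics
cat > h.py <<'E'
import numpy as np, cv2
from scipy.spatial.transform import Rotation as R
from workcell import observe, capture
np.set_printoptions(precision=4,suppress=True)
def grab(name,save):
    s=observe(); c=capture(name); cv2.imwrite('pics/'+save+'.png',c['frame'][...,::-1])
    K=c['K'];z=c['range_z'];v,u=np.mgrid[0:z.shape[0],0:z.shape[1]]
    P=np.stack([(u-K[0,2])/K[0,0]*z,-(v-K[1,2])/K[1,1]*z,-z],-1)
    if 'hand_eye' in c:
        H=c['hand_eye'];P=P@H[:3,:3].T+H[:3,3]
        P=P@R.from_quat(s['eef_rot']).as_matrix().T+s['position']
    else:
        a=np.array(c['attitude']);M=a if a.shape==(3,3) else R.from_quat(a).as_matrix()
        P=P@M.T+np.array(c['position'])
    P[z==0]=np.nan
    np.save('pics/'+save+'.npy',P)
    return c,P,s
E
python3 - <<'E'
from h import *
for n in ('scene','top'):
    c,P,s=grab(n,n+'0'); print(n,c['position'],c['attitude'],c['K'],[k for k in c])
print(s)
a=cv2.imread('pics/top0.png');cv2.imwrite('pics/top0b.png',cv2.resize(a,(800,600)))
E
```

```text
pics
scene [ 1.156  -0.2671  0.8223] [0.2839 0.1785 0.4982 0.7996] [[440.6712   0.     285.2879]
 [  0.     440.6712 210.0584]
 [  0.       0.       1.    ]] ['frame', 'range_z', 'K', 'position', 'attitude']
top [ 0.3727 -0.0212  1.1393] [-0.0819  0.0549  0.7106 -0.6967] [[523.8932   0.     274.5953]
 [  0.     523.8932 207.2309]
 [  0.       0.       1.    ]] ['frame', 'range_z', 'K', 'position', 'attitude']
{'time_s': 0.05, 'q': array([-1.3981,  0.2212,  1.5276,  0.    ,  1.3947, -0.1261]), 'joint_velocities': array([-0.0021, -0.002 , -0.0028,  0.0001,  0.0004, -0.0007]), 'joint_torque': array([  0.0004, -49.8614, -39.0871,  -0.0003,   0.0062,  -0.    ]), 'position': array([ 0.1839, -0.5967,  0.2049]), 'eef_rot': array([ 0.9889,  0.1489, -0.    , -0.001 ]), 'contact_force': array([-0.2719, -0.3391,  0.5043]), 'moment': array([-0.043 ,  0.0312, -0.001 ]), 'gripper_width': 0.08571217951530234}
```

View pics/top0b.png

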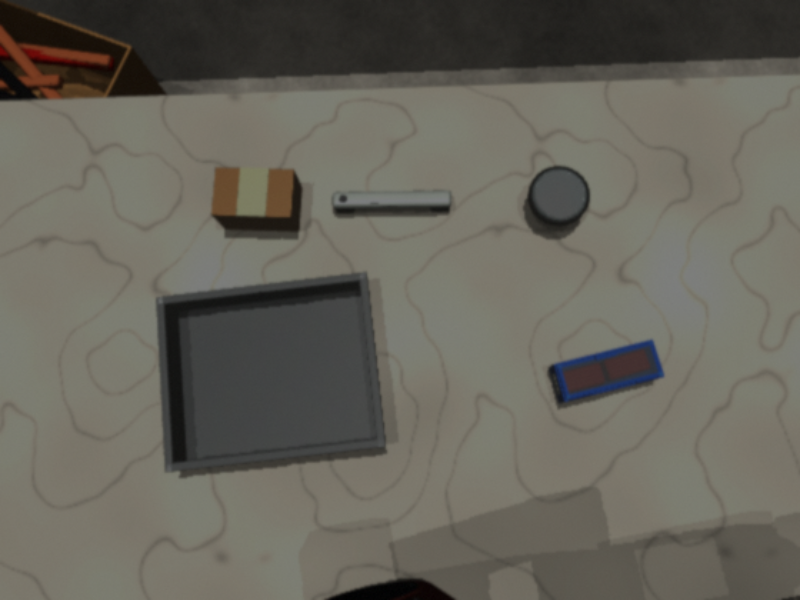

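View pics/scene0.png

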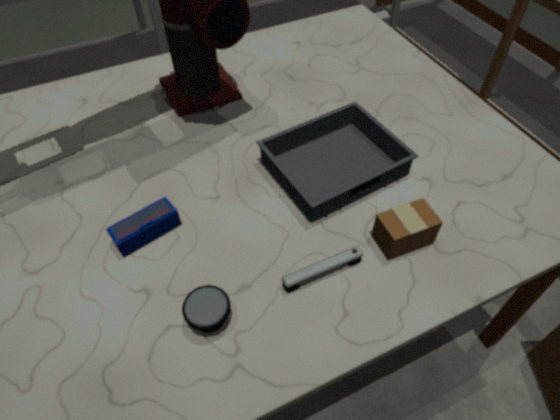

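The top view shows, at 800x600 scale, the box at about (605,372), the tray from (158,275) to (385,470), and the carton, handle and lamp along y≈200, which is the far side. Next I'll measure the box and tray and enlarge the box to find its hinge.

Run:
```python
from h import *
a=cv2.imread('pics/top0.png').astype(int);P=np.load('pics/top0.npy')
b,g,r=a[...,0],a[...,1],a[...,2]
v,u=np.mgrid[0:420,0:560]
reg=(u>370)&(u<480)&(v>225)&(v<295)&(P[...,2]>0.035)
Q=P[reg];print('box n',len(Q),'z',np.percentile(Q[:,2],[5,50,95]))
rect=cv2.minAreaRect(Q[:,:2].astype(np.float32));print(rect,cv2.boxPoints(rect))
reg=(u>95)&(u<285)&(v>180)&(v<340)&(P[...,2]>0.06)
Q=P[reg];rect=cv2.minAreaRect(Q[:,:2].astype(np.float32));print('tray',np.median(Q[:,2]),rect,cv2.boxPoints(rect))
for n,x0,x1,y0,y1 in(('lamp',365,420,110,165),('handle',228,320,125,155),('carton',145,215,112,165)):
    reg=(u>x0)&(u<x1)&(v>y0)&(v<y1)&(P[...,2]>0.025);Q=P[reg];print(n,Q[:,2].max(),Q[:,:2].min(0),Q[:,:2].max(0))
t=cv2.resize(cv2.imread('pics/top0.png')[225:295,375:475],None,fx=6,fy=6,interpolation=cv2.INTER_CUBIC)
s=cv2.resize(cv2.imread('pics/scene0.png')[190:260,95:195],None,fx=6,fy=6,interpolation=cv2.INTER_CUBIC)
o=np.vstack([t,s]);o=cv2.resize(np.clip(o*1.8,0,255).astype(np.uint8),(428,600));cv2.imwrite('pics/crop0.png',o)
```

```text
box n 2018 z [0.0485 0.0531 0.0567]
((0.4710354208946228, -0.2903602719306946), (0.05590324476361275, 0.15037240087985992), 12.848759651184082) [[ 0.4271 -0.2233]
 [ 0.4605 -0.3699]
 [ 0.515  -0.3574]
 [ 0.4816 -0.2108]]
tray 0.06995329682711282 ((0.4794979989528656, 0.2006198763847351), (0.25417450070381165, 0.31510546803474426), 5.5995306968688965) [[0.3376 0.345 ]
 [0.3684 0.0314]
 [0.6214 0.0562]
 [0.5906 0.3698]]
lamp 0.06719656007282993 [ 0.6898 -0.2794] [ 0.7816 -0.1888]
handle 0.04430519671878752 [ 0.7293 -0.0722] [0.7583 0.1096]
carton 0.08689615134023576 [0.7038 0.1632] [0.7869 0.2877]
```

View pics/crop0.png

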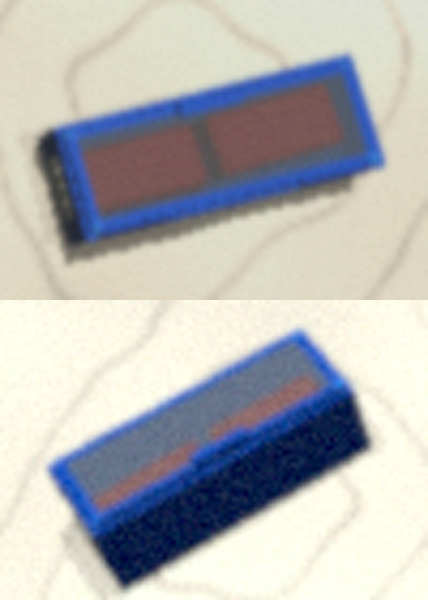

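The wrist camera will confirm the hinge from close by. The tab on the box's far (+x) edge suggests that the hinge is on the robot side. I'll work out the pre-grasp pose and log joint data so I can fit the kinematics.

```bash
cat >> h.py <<'E'
import json,os
def log():
    s=observe(); open('log.jsonl','a').write(json.dumps([list(s['q']),list(s['position']),list(s['eef_rot'])])+'\n'); return s
def tool(psi,slant,roll=0):   # degrees; tool z heads along psi, slant from straight down; roll about box axis
    p,s=np.radians([psi,slant]); z=np.array([np.cos(p)*np.sin(s),np.sin(p)*np.sin(s),-np.cos(s)])
    y=np.array([-np.sin(p),np.cos(p),0]); M=np.stack([np.cross(y,z),y,z],1)
    return R.from_rotvec(np.radians(roll)*np.array([np.cos(p),np.sin(p),0])).as_matrix()@M
def go(p,M):  # p = wanted TCP
    s=log(); M0=R.from_quat(s['eef_rot']).as_matrix()
    print('row mm',(M0.T@(np.array(p)-s['position'])*1000).round(1),'deg',R.from_matrix(M0.T@M).as_rotvec(degrees=True).round(1))
E
python3 - <<'E'
from h import *
M=tool(-77.2,57); g=np.array([.4583,-.2345,.032]); 
print(M[:,2]); go(g+M[:,2]*(.005-.13)+[0,0,.04],M)
E
```

```text
[ 0.1858 -0.8178 -0.5446]
row mm [ 376.8 -369.8   65.6] deg [-42.4 -45.7 -77.9]
```

```bash
python3 -m crank '[[150,-150,-50,-15,-15,-25]]' 0.0854 >/dev/null 2>&1 ; python3 -c "
from h import *
s=log();print(s['time_s'],s['position'],s['q'])"
```

```text
0.225 [ 0.2094 -0.5446  0.2129] [-1.2894  0.0563  1.6995 -0.0828  1.3042 -0.1393]
```

I typed millimetres by mistake there. The row limit kept the motion small and harmless, and rows will be in metres from here on.

Run:
```python
from h import *
M=tool(-77.2,57); g=np.array([.4583,-.2345,.032]); 
go(g+M[:,2]*(.005-.13)+[0,0,.06],M)
```

```text
row mm [ 381.9 -279.    -1.3] deg [-38.2 -40.8 -69.8]
```

```bash
L='python3 -c "from h import *;s=log();print(s[\"time_s\"],s[\"position\"],s[\"q\"])"'
python3 -m crank '[[0.06,-0.03,-0.03,-12,-12,-23],[0.12,-0.07,-0.03,-12,-12,-23],[0.18,-0.1,-0.03,-12,-12,-23]]'; eval $L
python3 - <<'E'
from h import *
M=tool(-77.2,57); g=np.array([.4583,-.2345,.032]); 
go(g+M[:,2]*(.005-.13)+[0,0,.06],M)
E
```

```text
time_s: 0.6
position: [0.3193, -0.3896, 0.2214]
eef_rot: [0.892, 0.405, -0.124, 0.16]
contact_force: [0.9, -0.1, -1.0]
gripper_width: 0.0853
0.6 [ 0.3193 -0.3896  0.2214] [-0.803  -0.2494  2.0173 -0.3696  1.1707  0.0251]
row mm [271.5 -82.8 -53.2] deg [-25.1 -28.7 -47. ]
```

```bash
L='python3 -c "from h import *;s=log();print(s[\"time_s\"],s[\"position\"],s[\"q\"])"'
python3 -m crank '[[0.08,-0.025,-0.02,-10,-12,-19],[0.14,-0.04,-0.03,-12,-14,-23],[0.14,-0.04,-0.03,-12,-14,-23]]' >/dev/null; eval $L
python3 - <<'E'
from h import *
M=tool(-77.2,57); g=np.array([.4583,-.2345,.032]); 
go(g+M[:,2]*(.005-.13)+[0,0,.06],M)
E
```

```text
0.975 [ 0.3821 -0.2543  0.1916] [-0.255  -0.2785  2.2118 -0.7702  1.1507  0.3272]
row mm [122.8  20.2 -56.7] deg [-12.8 -14.8 -23.6]
```

```bash
cat > kin.py <<'E'
from h import *
from scipy.optimize import least_squares
rx=lambda a:R.from_rotvec([a,0,0]).as_matrix(); ry=lambda a:R.from_rotvec([0,a,0]).as_matrix(); rz=lambda a:R.from_rotvec([0,0,a]).as_matrix()
def fk(q,k):
    h,e,d,L1,a,L2,d4,L3,b=k[:9]; s=k[9]
    A=rz(q[0]); p=A@[e,d,h]; A=A@ry(q[1]); p=p+A@[0,0,L1]; A=A@ry(q[2]); p=p+A@[a,d4,L2]
    A=A@rz(SG4*q[3]); A=A@ry(q[4]); p=p+A@[b,0,L3]; A=A@rz(SG6*q[5]+s)
    return p,A
SG4=SG6=1
LO=np.array([-2.98,-.91,.09,-1.24,.2,-2.68]);HI=np.array([2.98,2.08,2.57,4.39,2.65,2.68])
def fit():
    global SG4,SG6
    D=[json.loads(l) for l in open('log.jsonl')]; best=None
    for SG4 in(1,-1):
     for SG6 in (1,-1):
      for s0 in(1.57,-1.57,0,3.14):
        def f(k):
            o=[]
            for q,p,r in D:
                P,A=fk(q,k); o+=list(P-p)+list(.3*(R.from_matrix(A.T)*R.from_quat(r)).as_rotvec())
            o+=list(1e-3*(k[[1,4,6,8]]))
            return np.array(o)
        k0=np.array([.3,0,.08,.4,0,.4,0,.2,0,s0]); r=least_squares(f,k0)
        if best is None or r.cost<best[0]: best=(r.cost,SG4,SG6,r.x,f(r.x))
    c,SG4,SG6,k,res=best; return k,np.abs(res).max()
def ik(p,M,k,q0,n=30,seed=0):
    rng=np.random.default_rng(seed);best=None
    def f(q):
        P,A=fk(q,k);return np.r_[P-p,.3*R.from_matrix(A.T@M).as_rotvec()]
    for i in range(n):
        x=np.clip(q0 if i==0 else rng.uniform(LO,HI),LO+1e-3,HI-1e-3)
        r=least_squares(f,x,bounds=(LO,HI))
        e=np.linalg.norm(r.fun)
        if e<2e-3 and (best is None or np.abs(r.x-q0).max()<np.abs(best-q0).max()): best=r.x
        if i==0 and e<2e-3: break
    return best
E
python3 - <<'E'
import kin; from kin import *
k,e=fit(); print(e,kin.SG4,kin.SG6,k); np.save('k.npy',np.r_[k,kin.SG4,kin.SG6])
E
```

```text
5.2397911182378206e-05 1 1 [ 0.3111 -0.      0.0786  0.4116  0.0524  0.5477 -0.      0.3592 -0.
  1.5708]
```

The fit is essentially exact. Next I'll search grasp and dump options for feasible IK along the whole roll.

```bash
cat > search.py <<'E'
import kin; from kin import *
a=np.load('k.npy'); k=a[:10]; kin.SG4,kin.SG6=a[10:]
q0=np.array(observe()['q']); bc=np.array([.471,-.2903,.027]); tc=np.array([.4795,.2006])
def ax(p): return np.array([np.cos(np.radians(p)),np.sin(np.radians(p)),0])
def T(psi,sl,flip,roll=0):
    M=tool(psi,sl,roll); return M@np.diag([-1,-1,1]) if flip else M
def marg(q): return np.minimum(q-LO,HI-q).min()
out=[]
for psi0 in(-77.2,102.8):
 for flip in(0,1):
  for sl in(60,70):
   M=T(psi0,sl,flip); g=bc-ax(psi0)*.057; g[2]=.035
   qg=ik(g+M[:,2]*.005,M,k,q0,12)
   if qg is None: print(psi0,flip,sl,'no grasp');continue
   g2=g+[0,0,.28]; ql=ik(g2+M[:,2]*.005,M,k,qg,1)
   print(psi0,flip,sl,'grasp',qg.round(2),marg(qg).round(2),'lift',ql is not None)
   for psi in range(-180,180,20):
    for h in(.26,.32):
     for sg in(1,-1):
      qs=[];q=qg;c=np.r_[tc,h]-ax(psi)*.057
      for i,roll in enumerate(range(0,181,20)):
        A=T(psi,sl,flip,sg*roll); gg=c-0
        q=ik(gg+A[:,2]*.005,A,k,q,10 if i==0 else 1)
        if q is None:break
        w=gg+A[:,2]*(.005-.359)
        if w[2]<.09: q=None;break
        qs.append(q)
      if q is not None: out.append((min(map(marg,qs)),psi0,flip,sl,psi,h,sg,np.abs(np.diff(qs,axis=0)).max(),w,qs[0],qs[-1]))
out.sort(key=lambda o:-o[0])
for o in out[:25]: print(round(o[0],2),*o[1:7],round(o[7],2),*o[8:])
E
time python3 search.py
```

```text
-77.2 0 60 no grasp
-77.2 0 70 no grasp
-77.2 1 60 no grasp
-77.2 1 70 no grasp
102.8 0 60 grasp [-0.96  1.12  0.89  0.4   2.11  1.99] 0.54 lift True
102.8 0 70 grasp [-0.97  1.27  0.73  0.48  2.28  2.03] 0.37 lift True
102.8 1 60 grasp [-0.96  1.12  0.89  0.4   2.11 -1.16] 0.54 lift True
102.8 1 70 grasp [-0.97  1.27  0.73  0.48  2.28 -1.11] 0.37 lift True
0.48 102.8 1 70 80 0.32 1 0.33 [ 0.4118 -0.1831  0.1989] [-0.5941 -0.0717  2.082   1.0676  1.773  -0.5668] [-0.5941  0.4515  2.0937  1.4266  2.092   2.2037]
0.46 102.8 1 70 80 0.26 1 0.33 [ 0.4118 -0.1831  0.1389] [-0.5941  0.03    2.1147  1.0476  1.707  -0.6855] [-0.5941  0.6107  2.0482  1.3637  2.0722  2.0754]
0.37 102.8 1 60 80 0.32 1 0.31 [ 0.4164 -0.1574  0.143 ] [-0.5394 -0.1611  2.0484  0.9559  1.7093 -0.4593] [-0.5394  0.5936  2.065   1.5196  2.1973  2.136 ]
0.35 102.8 1 70 100 0.26 1 0.34 [ 0.5472 -0.1831  0.1389] [-0.4599  0.3099  1.7905  0.9198  1.8837 -0.7517] [-0.4599  0.764   1.7335  1.2637  2.2242  2.2257]
0.31 102.8 1 70 100 0.32 1 0.34 [ 0.5472 -0.1831  0.1989] [-0.4599  0.2275  1.7628  0.9518  1.9491 -0.6575] [-0
[... 2075 characters left out ...]
   1.2755  2.4252  2.4599]
0.11 102.8 0 70 80 0.32 -1 0.44 [ 0.4118 -0.1831  0.1989] [-0.5941 -0.0717  2.082   1.0676  1.773   2.5748] [-0.5941  0.4515  2.0937  1.4266  2.092  -0.9379]
0.05 102.8 0 70 140 0.26 -1 0.33 [ 0.778  -0.0499  0.1389] [-0.1651  0.7405  1.1737  0.6766  2.2743  2.249 ] [-0.1651  1.0842  1.1159  1.1744  2.5975 -0.6541]
0.03 102.8 0 70 140 0.32 -1 0.32 [ 0.778  -0.0499  0.1989] [-0.1651  0.6815  1.1458  0.7276  2.3407  2.3249] [-0.1651  0.9851  1.1559  1.2684  2.6178 -0.5449]
0.0 102.8 0 60 80 0.32 -1 0.52 [ 0.4164 -0.1574  0.143 ] [-0.54   -0.1604  2.0487  0.9563  1.7096  2.68  ] [-0.5394  0.5936  2.065   1.5196  2.1973 -1.0056]
real	2m3.677s
user	2m2.864s
sys	0m0.126s
```

Run:
```python
from h import *
c,P,s=grab('wrist','w0'); print(c['hand_eye'])
a=cv2.imread('pics/w0.png'); cv2.imwrite('pics/w0b.png',np.clip(cv2.resize(a,(800,600)).astype(float)*1.7,0,255).astype(np.uint8))
M=tool(102.8,65); g=np.array([.471,-.2903,.035])-.057*np.array([-.2215,.9751,0])
print('grasp',g); go(g+M[:,2]*(.005-.10)+[0,0,.08],M)
```

```text
[[ 0.0005  0.9635  0.2677  0.0673]
 [ 1.     -0.0006  0.0001 -0.0001]
 [ 0.0002  0.2677 -0.9635 -0.1676]
 [ 0.      0.      0.      1.    ]]
grasp [ 0.4836 -0.3459  0.035 ]
row mm [-76.6 148.6 139.6] deg [125.8 -19.6  93.2]
```

View pics/w0b.png

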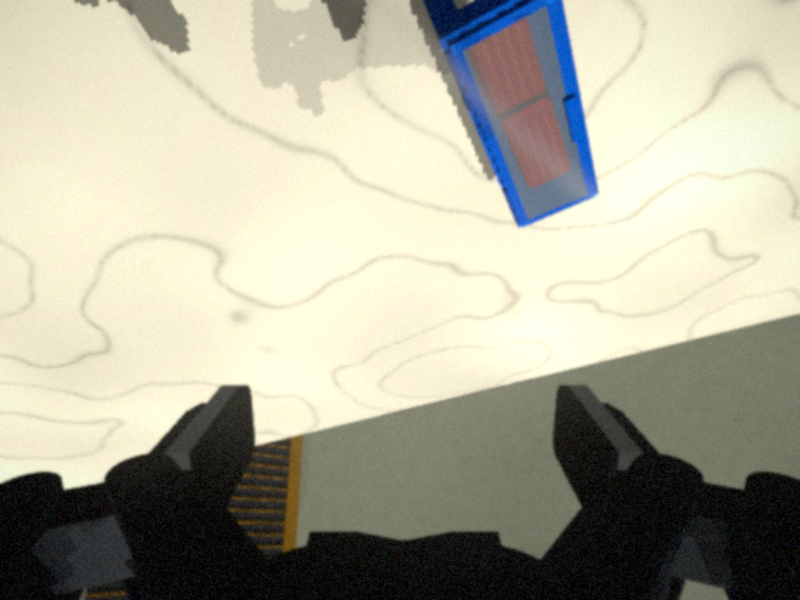

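The picture shows the box, with its tab on the right edge near (570,115). I'll grasp the box's -y end with tool heading 103° and slant 65°, camera on the upper side. The approach follows a joint-interpolated path.

```bash
cat > plan.py <<'E'
import kin; from kin import *
a=np.load('k.npy'); k=a[:10]; kin.SG4,kin.SG6=a[10:]
F=np.diag([-1,-1,1])
def T(psi,sl,roll=0): return tool(psi,sl,roll)@F
def ax(p): return np.array([np.cos(np.radians(p)),np.sin(np.radians(p)),0])
def relrow(p,A,s):
    M0=R.from_quat(s['eef_rot']).as_matrix()
    return np.r_[(M0.T@(p-s['position'])).round(3),R.from_matrix(M0.T@A).as_rotvec(degrees=True).round(1)]
def jpath(q1,n):
    s=log(); q0=np.array(s['q'])
    for t in np.linspace(0,1,n+1)[1:]:
        p,A=fk(q0+(q1-q0)*t,k); print(relrow(p,A,s).tolist(),'tcp',p.round(3),'z',A[:,2].round(2))
E
cat > a.py <<'E'
from plan import *
M=T(102.8,65); g=np.array([.4836,-.3459,.035]); p=g+M[:,2]*(.005-.10)+[0,0,.06]
q=ik(p,M,k,np.array([-.97,1.1,.8,.48,2.2,-1.1]),10); print('pre',q)
jpath(q,8)
E
python3 a.py
```

```text
pre [-0.9986  1.3484  0.3375  0.5392  2.4941 -0.973 ]
[-0.011, 0.015, 0.008, 13.2, 5.9, -0.8] tcp [ 0.393 -0.268  0.192] z [-0.21 -0.51 -0.83]
[-0.008, 0.036, 0.016, 24.6, 15.2, -2.5] tcp [ 0.414 -0.276  0.187] z [-0.35 -0.31 -0.88]
[-0.0, 0.065, 0.027, 33.1, 27.4, -4.9] tcp [ 0.443 -0.284  0.179] z [-0.43 -0.07 -0.9 ]
[0.005, 0.098, 0.042, 38.3, 41.9, -7.9] tcp [ 0.477 -0.296  0.169] z [-0.45  0.18 -0.87]
[0.003, 0.13, 0.063, 39.4, 57.9, -11.5] tcp [ 0.507 -0.317  0.16 ] z [-0.41  0.42 -0.81]
[-0.009, 0.154, 0.089, 36.1, 74.4, -15.7] tcp [ 0.526 -0.349  0.152] z [-0.35  0.62 -0.7 ]
[-0.033, 0.161, 0.12, 28.4, 90.4, -20.4] tcp [ 0.526 -0.388  0.144] z [-0.27  0.78 -0.57]
[-0.064, 0.145, 0.155, 16.3, 104.8, -25.8] tcp [ 0.503 -0.43   0.135] z [-0.2   0.88 -0.42]
```

```bash
python3 -m crank '[[-0.011,0.015,0.008,13,6,-1],[-0.008,0.036,0.016,25,15,-2],[0,0.065,0.027,33,27,-5],[0.003,0.08,0.035,36,35,-6],[0.005,0.098,0.042,38,42,-8],[0.004,0.115,0.052,39,50,-10],[0.003,0.13,0.063,39,58,-12],[-0.003,0.143,0.076,38,66,-14],[-0.009,0.154,0.089,36,74,-16],[-0.02,0.158,0.105,32,82,-18],[-0.033,0.161,0.12,28,90,-20],[-0.05,0.154,0.138,22,98,-23],[-0.064,0.145,0.155,16,105,-26],[-0.064,0.145,0.155,16,105,-26],[-0.064,0.145,0.155,16,105,-26]]' 0.0854
python3 - <<'E'
from plan import *
c,P,s=grab('wrist','w1'); a=cv2.imread('pics/w1.png'); cv2.imwrite('pics/w1b.png',np.clip(cv2.resize(a,(800,600)).astype(float)*1.5,0,255).astype(np.uint8))
v,u=np.mgrid[0:420,0:560]
b=a.astype(int)
# top-rim points of the box
m=(P[...,2]>.046)&(P[...,2]<.062)&(np.hypot(P[...,0]-.471,P[...,1]+.29)<.11)
Q=P[m]; r=cv2.minAreaRect(Q[:,:2].astype(np.float32)); print(len(Q),np.median(Q[:,2]),r); print(cv2.boxPoints(r))
M=T(102.8,65); g=np.array([.4836,-.3459,.035]); print(s['time_s'],s['q'],relrow(g+M[:,2]*.005,M,s))
E
```

```text
time_s: 2.9
position: [0.5024, -0.4298, 0.1344]
eef_rot: [0.524, 0.66, 0.337, -0.42]
contact_force: [-1.0, 1.0, 0.4]
gripper_width: 0.0856
6143 0.053874519029008555 ((0.47275760769844055, -0.2922355532646179), (0.056134819984436035, 0.1492210477590561), 12.905085563659668)
[[ 0.4287 -0.2258]
 [ 0.4621 -0.3712]
 [ 0.5168 -0.3587]
 [ 0.4835 -0.2132]]
2.9 [-0.9995  1.3496  0.3382  0.541   2.4941 -0.9776] [-0.054 -0.     0.125  0.1   -0.1    0.3  ]
```

View pics/w1b.png

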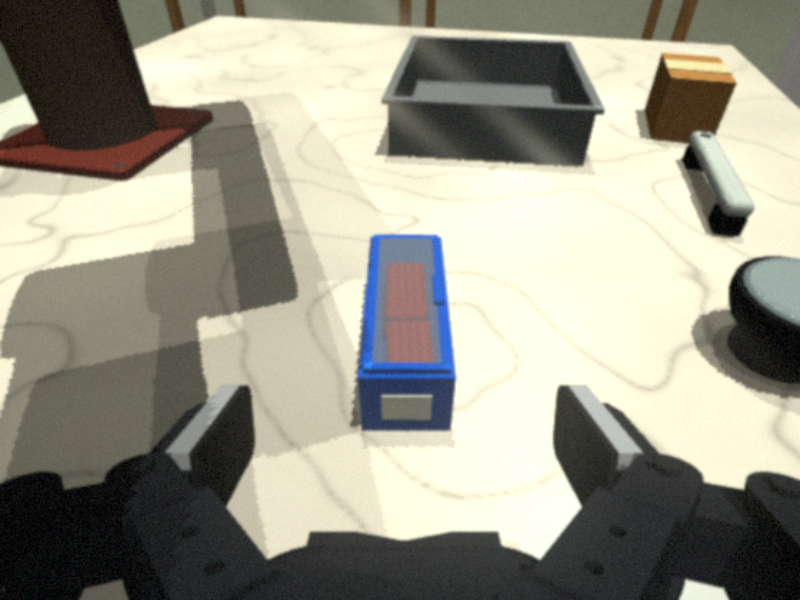

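The picture shows the box centred between the fingers at about (407,300), with the tab on its right (+x) edge at (440,295), so the hinge is on the robot side. Both pose measurements agree within 2 mm, so I'll approach and grip.

```bash
python3 -m crank '[[-0.03,0,0.02,0,0,0],[-0.054,0,0.05,0,0,0],[-0.054,0,0.08,0,0,0],[-0.054,0,0.105,0,0,0],[-0.054,0,0.124,0,0,0],[-0.054,0,0.124,0,0,0],[-0.054,0,0.124,0,0,0]]' 
python3 -m crank '[[0,0,0,0,0,0],[0,0,0,0,0,0],[0,0,0,0,0,0],[0,0,0,0,0,0],[0,0,0,0,0,0],[0,0,0,0,0,0]]' 0.04 80; python3 -c "
from plan import *
s=log();g=s['position']-R.from_quat(s['eef_rot']).as_matrix()[:,2]*.005;print(g)
M0=R.from_quat(s['eef_rot']).as_matrix();print('up in tool',M0.T@[0,0,1])"
```

```text
time_s: 3.82
position: [0.4849, -0.3429, 0.037]
eef_rot: [0.524, 0.662, 0.336, -0.417]
contact_force: [0.1, -0.4, 0.7]
gripper_width: 0.0856
time_s: 4.58
position: [0.4849, -0.3428, 0.0369]
eef_rot: [0.524, 0.662, 0.336, -0.417]
contact_force: [-0.7, 0.2, -0.4]
gripper_width: 0.0399
[ 0.4859 -0.3473  0.039 ]
up in tool [ 0.9047  0.0074 -0.426 ]
```

The fingers closed to 40 mm, so the box is not between them. I need a look.

Run:
```python
from plan import *
c,P,s=grab('wrist','w2'); a=cv2.imread('pics/w2.png'); 
c2,P2,_=grab('scene','s2'); b=cv2.imread('pics/s2.png')[150:300,60:260]
o=np.hstack([cv2.resize(a,(400,300)),cv2.resize(b,(400,300))]); cv2.imwrite('pics/w2b.png',np.clip(o*1.5,0,255).astype(np.uint8))
m=(P[...,2]>.046)&(P[...,2]<.062)&(np.hypot(P[...,0]-.471,P[...,1]+.29)<.13)
Q=P[m]; r=cv2.minAreaRect(Q[:,:2].astype(np.float32)); print(len(Q),np.median(Q[:,2]),r); print(cv2.boxPoints(r))
```

```text
17093 0.053986503904512914 ((0.4762308597564697, -0.3128361105918884), (0.06721866130828857, 0.19037961959838867), 14.033285140991211)
[[ 0.4205 -0.2286]
 [ 0.4667 -0.4133]
 [ 0.5319 -0.397 ]
 [ 0.4858 -0.2123]]
```

View pics/w2b.png

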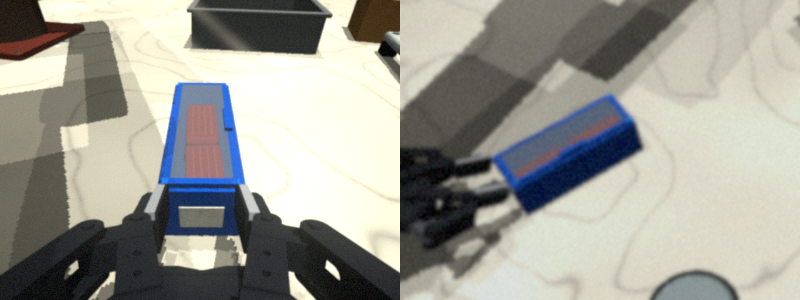

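Run:
```python
from plan import *
import workcell; print(workcell.finger_overhang if not callable(workcell.finger_overhang) else workcell.finger_overhang())
s=observe();P=np.load('pics/w2.npy');M=R.from_quat(s['eef_rot']).as_matrix()
t=(P-s['position'])@M
for (u,v) in [(217,262),(222,265),(340,262),(345,265),(226,275),(334,275),(280,310),(255,262),(300,262),(255,245),(300,245)]: print(u,v,'tool',t[v,u]*1000,'world',P[v,u])
m=(P[...,2]>.046)&(P[...,2]<.062)&(P[...,1]>-.34)&(P[...,1]<-.2)&(np.abs(P[...,0]-.47)<.06)
Q=P[m];r=cv2.minAreaRect(Q[:,:2].astype(np.float32));print(r,cv2.boxPoints(r))
f=np.abs(t[...,2])<.1; f&=np.abs(t[...,1])<.06
for y0 in (-1,1):
  g=f&(np.sign(t[...,1])==y0)&(P[...,2]>.03)&(t[...,2]<.03)&(t[...,0]<.02); q=t[g]; print(y0,np.nanpercentile(q,[1,50,99],axis=0)*1000)
cv2.imwrite('pics/w2c.png',np.clip(cv2.resize(cv2.imread('pics/w2.png')[200:340,180:380],None,fx=4,fy=4,interpolation=2).astype(float)*1.6,0,255).astype(np.uint8))
```

```text
0.014
217 262 tool [ 10.1622 -27.1902 -34.2792] world [ 0.4642 -0.375   0.0606]
222 265 tool [ 11.1935 -24.2072 -39.6578] world [ 0.4681 -0.3787  0.0638]
340 262 tool [ 10.9739  22.8397 -36.1883] world [ 0.5133 -0.3651  0.0625]
345 265 tool [ 11.0393  24.3194 -39.3211] world [ 0.5153 -0.3675  0.0639]
226 275 tool [ 10.9752 -21.3094 -48.2922] world [ 0.4727 -0.3857  0.0673]
334 275 tool [  7.9131  19.7449 -41.8164] world [ 0.5117 -0.372   0.0621]
280 310 tool [-25.1722  -1.6131 -11.9109] world [ 0.4883 -0.3641  0.0193]
255 262 tool [  5.264  -12.5871 -22.8607] world [ 0.4767 -0.3637  0.0514]
300 262 tool [  4.5923   7.493  -21.3008] world [ 0.496  -0.3581  0.0502]
255 245 tool [ 10.8659 -12.9575 -16.3501] world [ 0.4744 -0.3557  0.0537]
300 245 tool [ 10.8745   7.6465 -16.3818] world [ 0.4945 -0.3511  0.0538]
((0.47047021985054016, -0.28265130519866943), (0.05620434507727623, 0.13007493317127228), 12.936774253845215) [[ 0.4285 -0.2256]
 [ 0.4576 -0.3523]
 [ 0.5124 -0.3397]
 [ 0.4833 -0.213 ]]
-1 [[-12.6115 -56.7255 -99.7037]
 [  9.4502 -31.2054 -80.6735]
 [ 18.9092  -1.0359   0.0826]]
1 [[-12.6127   1.1914 -99.7489]
 [  9.4081  30.999  -80.8148]
 [ 18.8944  55.8492   1.0514]]
```

View pics/w2c.png

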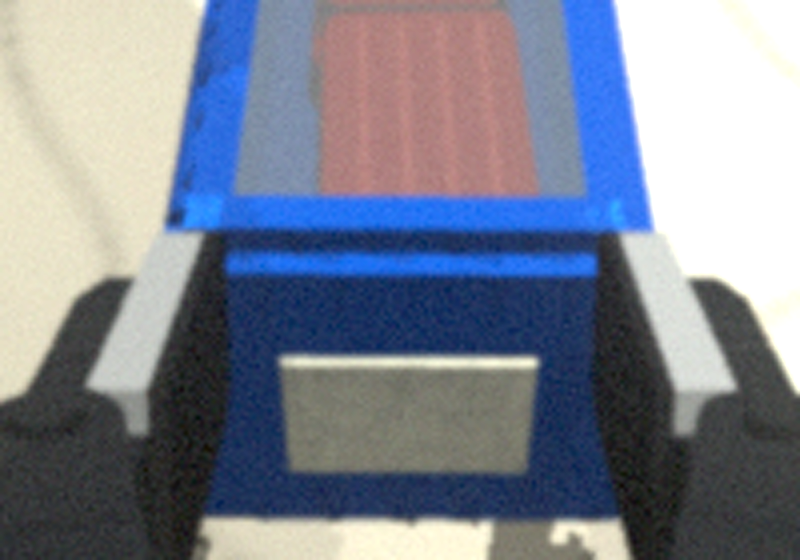

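Run:
```python
from plan import *
D=[json.loads(l) for l in open('log.jsonl')]
c=capture('wrist');H=c['hand_eye'];K=c['K'];print(K,[k for k in c],H)
for n in('w0','w1','w2'):
    P=np.load(f'pics/{n}.npy')
    # recover camera-depth-based tool coords independent of pose
    i={'w0':4,'w1':6,'w2':-1}[n]
    best=min(D,key=lambda d:0) 
    for q,p,r in D:
        M=R.from_quat(r).as_matrix();t=(P-np.array(p))@M
        # choose the pose for which finger-body pixel (280,395) lies near the same tool place
        print(n,np.array(p).round(3),(t[395,280]*1000).round(1), [(t[v,u]*1000).round(0).tolist() for v,u in((280,165),(300,150),(280,400),(265,222))])
```

```text
[[352.8571   0.     282.3001]
 [  0.     352.8571 214.276 ]
 [  0.       0.       1.    ]] ['frame', 'range_z', 'K', 'hand_eye'] [[-0.0002  0.9636  0.2675  0.0677]
 [ 1.      0.0001  0.0005 -0.0003]
 [ 0.0004  0.2675 -0.9636 -0.1683]
 [ 0.      0.      0.      1.    ]]
w0 [ 0.184 -0.597  0.205] [ 316.8 -341.7  -59.4] [[268.0, -326.0, -10.0], [272.0, -336.0, -22.0], [342.0, -285.0, -25.0], [49.0, 17.0, 203.0]]
w0 [ 0.209 -0.545  0.213] [ 309.3 -252.4  -98.5] [[263.0, -248.0, -44.0], [268.0, -256.0, -57.0], [330.0, -195.0, -61.0], [20.0, 45.0, 214.0]]
w0 [ 0.209 -0.545  0.213] [ 309.3 -252.4  -98.5] [[263.0, -248.0, -44.0], [268.0, -256.0, -57.0], [330.0, -195.0, -61.0], [20.0, 45.0, 214.0]]
w0 [ 0.319 -0.39   0.221] [ 172.8  -73.  -128. ] [[143.0, -96.0, -68.0], [147.0, -100.0, -83.0], [179.0, -19.0, -82.0], [-119.0, 25.0, 290.0]]
w0 [ 0.319 -0.39   0.221] [ 172.8  -73.  -128. ] [[143.0, -96.0, -68.0], [147.0, -100.0, -83.0], [179.0, -19.0, -82.0], [-119.0, 25.0, 290.0]]
w0 [ 0.382 -0.254  0.192] [  10.8   -0.6 -106.2] [[9.0, -43.0, -49.0], [10.0, -43.0, -65.0], [10.0, 43.0, -50.0], [
[... 2612 characters left out ...]
, 153.0], [158.0, 78.0, 127.0]]
w2 [ 0.382 -0.254  0.192] [-34.5 139.5 189.5] [[61.0, 19.0, 205.0], [50.0, 20.0, 215.0], [123.0, 145.0, 181.0], [13.0, 89.0, 177.0]]
w2 [ 0.382 -0.254  0.192] [-34.5 139.5 189.5] [[61.0, 19.0, 205.0], [50.0, 20.0, 215.0], [123.0, 145.0, 181.0], [13.0, 89.0, 177.0]]
w2 [ 0.381 -0.252  0.189] [-38.5 140.8 189. ] [[58.0, 21.0, 204.0], [47.0, 22.0, 214.0], [119.0, 147.0, 181.0], [10.0, 90.0, 176.0]]
w2 [ 0.381 -0.252  0.189] [-38.5 140.8 189. ] [[58.0, 21.0, 204.0], [47.0, 22.0, 214.0], [119.0, 147.0, 181.0], [10.0, 90.0, 176.0]]
w2 [ 0.485 -0.343  0.037] [  11.    -0.9 -106.8] [[-27.0, -71.0, 26.0], [-33.0, -76.0, 13.0], [-28.0, 71.0, 28.0], [11.0, -24.0, -40.0]]
```

Measured through the hand-eye transform, the fingertips are about 36 to 46 mm behind the reported TCP, and the gripper body is also about 48 mm farther back than stated. The top and wrist cameras agree on the box to 2 mm, so the fingers really sit about 48 mm short of the nominal TCP. The box hasn't moved. I'll use 53 mm from TCP to grasp point, reopen the fingers and advance.

```bash
cat >> plan.py <<'E'
GP=.053  # grasp point behind reported TCP
E
python3 - <<'E'
from plan import *
s=log(); M=T(102.9,65); g=np.array([.472,-.2915,.035])-.056*ax(102.9)
p=g+M[:,2]*GP; q=ik(p,M,k,np.array(s['q']),1); print(q,relrow(p,M,s))
E
python3 -m crank '[[0,0,0,0,0,0],[0,0,0,0,0,0],[0,0,0,0,0,0],[0,0,0,0,0,0],[0,0,0,0,0,0]]' 0.0854
```

```text
[-0.9412  1.1344  0.9631  0.4268  2.1034 -1.1649] [-0.003 -0.001  0.051  0.1    0.2    0.4  ]
time_s: 5.35
position: [0.4849, -0.3429, 0.037]
eef_rot: [0.524, 0.662, 0.336, -0.417]
contact_force: [0.8, -1.0, -0.6]
gripper_width: 0.0855
```

```bash
python3 -m crank '[[-0.001,-0.001,0.015,0,0,0],[-0.002,-0.001,0.03,0,0,0],[-0.003,-0.001,0.042,0,0,0],[-0.003,-0.001,0.051,0,0,0],[-0.003,-0.001,0.051,0,0,0]]' 
python3 -m crank '[[0,0,0,0,0,0],[0,0,0,0,0,0],[0,0,0,0,0,0],[0,0,0,0,0,0],[0,0,0,0,0,0],[0,0,0,0,0,0]]' 0.04 80
python3 - <<'E'
from plan import *
s=log();M0=R.from_quat(s['eef_rot']).as_matrix();print('up in tool',M0.T@[0,0,1],s['q'],s['contact_force'])
E
```

```text
time_s: 5.98
position: [0.4739, -0.2987, 0.0124]
eef_rot: [0.524, 0.662, 0.336, -0.418]
contact_force: [-0.8, -0.0, 0.4]
gripper_width: 0.0853
time_s: 6.72
position: [0.474, -0.2991, 0.0128]
eef_rot: [0.524, 0.662, 0.336, -0.417]
contact_force: [1.3, -2.3, 3.6]
gripper_width: 0.0548
up in tool [ 0.9048  0.0074 -0.4258] [-0.9411  1.1306  0.9671  0.4267  2.0994 -1.1725] [ 1.2502 -2.2826  3.5698]
```

Gripped at 54.8 mm against a 56 mm box. Next: lift, and plan the carry and roll with the corrected grasp offset.

```bash
python3 -m crank '[[0.018,0,-0.008,0,0,0],[0.036,0,-0.017,0,0,0],[0.054,0,-0.026,0,0,0],[0.072,0,-0.034,0,0,0],[0.09,0,-0.042,0,0,0],[0.09,0,-0.042,0,0,0]]'
python3 - <<'E'
from plan import *
s=log(); q0=np.array(s['q']); M0=R.from_quat(s['eef_rot']).as_matrix()
p0=np.array([.474,-.2991,.0128]); ct=M0.T@(np.array([.472,-.2915,.027])-p0); print('box centre in tool',ct); np.save('ct.npy',ct)
def marg(q): return np.minimum(q-LO,HI-q).min()
B0=tool(102.9,0)  # box yaw ref
for psi in range(70,125,5):
  for h in (.22,.26):
   for sl in (65,):
    c=np.array([.46,.205,h]); q=q0; m=9; out=[]
    for i,roll in enumerate(range(0,181,15)):
        A=T(psi,sl,roll); q=ik(c-A@ct,A,k,q,6 if i==0 else 1)
        if q is None: break
        m=min(m,marg(q)); out.append(q)
    w=c-A@ct-A[:,2]*.359
    print(psi,h,roll if q is None else 'ok',round(m,2),'wristctr',w, '' if q is None else (out[0].round(2),q.round(2)))
E
python3 - <<'E'
from h import *
c,P,s=grab('scene','s3'); cv2.imwrite('pics/s3b.png',np.clip(cv2.imread('pics/s3.png')*1.4,0,255).astype(np.uint8))
E
```

```text
time_s: 7.48
position: [0.4739, -0.2998, 0.1144]
eef_rot: [0.524, 0.663, 0.336, -0.416]
contact_force: [-0.5, -1.1, -2.5]
gripper_width: 0.0553
box centre in tool [ 0.0162 -0.0001  0.001 ]
70 0.22 ok 0.23 wristctr [ 0.346  -0.108   0.0825] (array([-0.52, -0.15,  2.34,  1.12,  1.45, -0.63]), array([-0.52,  0.7 ,  2.18,  1.52,  2.04,  1.85]))
70 0.26 ok 0.25 wristctr [ 0.346  -0.108   0.1225] (array([-0.52, -0.24,  2.32,  1.11,  1.5 , -0.53]), array([-0.52,  0.57,  2.23,  1.56,  2.04,  1.94]))
75 0.22 ok 0.3 wristctr [ 0.3737 -0.1167  0.0825] (array([-0.51, -0.07,  2.27,  1.08,  1.5 , -0.66]), array([-0.51,  0.72,  2.12,  1.48,  2.06,  1.9 ]))
75 0.26 ok 0.32 wristctr [ 0.3737 -0.1167  0.1225] (array([-0.51, -0.16,  2.25,  1.08,  1.55, -0.57]), array([-0.51,  0.6 ,  2.17,  1.52,  2.06,  1.99]))
80 0.22 ok 0.37 wristctr [ 0.4021 -0.123   0.0825] (array([-0.49,  0.  ,  2.2 ,  1.04,  1.55, -0.69]), array([-0.49,  0.74,  2.06,  1.44,  2.08,  1.95]))
80 0.26 ok 0.39 wristctr [ 0.4021 -0.123   0.1225] (array([-0.49, -0.08,  2.18,  1.04,  1.59, -0.61]), array([-0.49,  0.62,  2.1 ,  1.47,  2.0
[... 1784 characters left out ...]
 1.77,  0.84,  1.87, -0.77]), array([-0.32,  0.81,  1.7 ,  1.29,  2.31,  2.25]))
115 0.22 ok 0.22 wristctr [ 0.6007 -0.097   0.0825] (array([-0.29,  0.41,  1.71,  0.79,  1.87, -0.84]), array([-0.29,  0.92,  1.6 ,  1.22,  2.34,  2.22]))
115 0.26 ok 0.19 wristctr [ 0.6007 -0.097   0.1225] (array([-0.29,  0.35,  1.7 ,  0.8 ,  1.92, -0.79]), array([-0.29,  0.84,  1.64,  1.27,  2.35,  2.28]))
120 0.22 ok 0.17 wristctr [ 0.6265 -0.0835  0.0825] (array([-0.26,  0.46,  1.64,  0.75,  1.91, -0.86]), array([-0.26,  0.95,  1.53,  1.2 ,  2.38,  2.25]))
120 0.26 ok 0.15 wristctr [ 0.6265 -0.0835  0.1225] (array([-0.26,  0.4 ,  1.63,  0.77,  1.96, -0.81]), array([-0.26,  0.87,  1.57,  1.25,  2.39,  2.31]))
```

View pics/s3b.png

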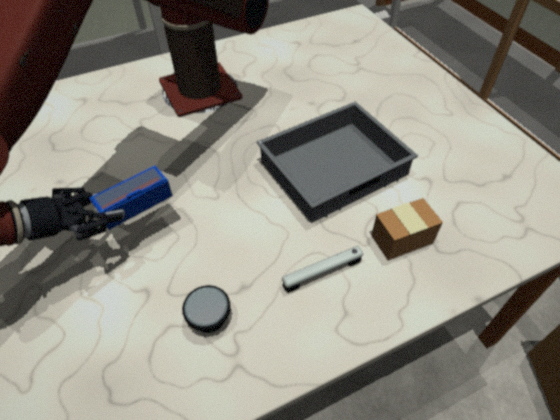

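The box is held level at (130,195). I'll dump at heading 95°, box centre 0.26 m high. Now the transit rows.

Run:
```python
from plan import *
ct=np.load('ct.npy'); s=log(); A=T(95,65)
for c in ([.465,-.17,.22],[.46,-.03,.26],[.46,.205,.26]): print(relrow(np.array(c)-A@ct,A,s).tolist())
```

```text
[0.135, 0.021, 0.069, -7.0, 0.3, 3.8]
[0.23, 0.048, 0.176, -7.0, 0.3, 3.8]
[0.327, 0.1, 0.383, -7.0, 0.3, 3.8]
```

```bash
python3 -m crank '[[0.027,0.004,0.014,-1.5,0,0.8],[0.054,0.008,0.028,-3,0,1.6],[0.081,0.012,0.042,-4.5,0,2.4],[0.108,0.017,0.055,-6,0,3.2],[0.135,0.021,0.069,-7,0.3,3.8],[0.159,0.028,0.096,-7,0.3,3.8],[0.183,0.035,0.123,-7,0.3,3.8],[0.207,0.042,0.15,-7,0.3,3.8],[0.23,0.048,0.176,-7,0.3,3.8],[0.246,0.057,0.21,-7,0.3,3.8],[0.262,0.066,0.245,-7,0.3,3.8],[0.278,0.074,0.28,-7,0.3,3.8],[0.294,0.083,0.314,-7,0.3,3.8],[0.311,0.091,0.35,-7,0.3,3.8],[0.327,0.1,0.383,-7,0.3,3.8],[0.327,0.1,0.383,-7,0.3,3.8],[0.327,0.1,0.383,-7,0.3,3.8]]'
python3 - <<'E'
from plan import *
ct=np.load('ct.npy'); s=log(); M0=R.from_quat(s['eef_rot']).as_matrix(); c0=s['position']+M0@ct; print('box ctr est',c0,s['q'],s['gripper_width'])
c=np.array([.46,.205,.26])
for r in range(10,91,10):
    A=T(95,65,r); print(r,relrow(c-A@ct,A,s).tolist())
E
```

```text
time_s: 9.65
position: [0.46, 0.1966, 0.2449]
eef_rot: [0.569, 0.622, 0.362, -0.397]
contact_force: [0.2, -0.4, -2.4]
gripper_width: 0.0554
box ctr est [0.4592 0.2043 0.2592] [-0.4115  0.1305  1.9712  0.9364  1.7329 -0.6963] 0.05537443634008633
10 [0.001, -0.002, 0.0, 4.1, 0.0, 9.0]
20 [0.002, -0.004, -0.0, 8.3, 0.0, 18.1]
30 [0.003, -0.006, -0.001, 12.6, 0.0, 27.2]
40 [0.004, -0.008, -0.001, 16.8, 0.0, 36.2]
50 [0.006, -0.01, -0.002, 21.0, 0.0, 45.3]
60 [0.007, -0.012, -0.003, 25.2, 0.1, 54.4]
70 [0.009, -0.013, -0.004, 29.5, 0.1, 63.4]
80 [0.012, -0.013, -0.005, 33.7, 0.1, 72.5]
90 [0.014, -0.014, -0.006, 37.9, 0.1, 81.5]
```

```bash
python3 -m crank '[[0.001,-0.002,0,4.1,0,9],[0.002,-0.004,0,8.3,0,18],[0.003,-0.006,-0.001,12.6,0,27],[0.004,-0.008,-0.001,16.8,0,36],[0.006,-0.01,-0.002,21,0,45],[0.007,-0.012,-0.003,25.2,0,54.4],[0.009,-0.013,-0.004,29.5,0,63.4],[0.012,-0.013,-0.005,33.7,0,72.5],[0.014,-0.014,-0.006,37.9,0,81.5],[0.014,-0.014,-0.006,37.9,0,81.5]]'
python3 - <<'E'
from plan import *
ct=np.load('ct.npy'); s=log(); M0=R.from_quat(s['eef_rot']).as_matrix(); c0=s['position']+M0@ct; print('box ctr est',c0,s['q'],s['gripper_width'])
c=np.array([.46,.205,.26])
for r in range(100,181,10):
    A=T(95,65,r); print(r,relrow(c-A@ct,A,s).tolist())
E
```

```text
time_s: 10.9
position: [0.4462, 0.195, 0.2585]
eef_rot: [-0.683, -0.182, 0.183, 0.683]
contact_force: [-0.0, -0.2, -2.2]
gripper_width: 0.0551
box ctr est [0.4597 0.2039 0.2586] [-0.3077  0.6231  1.6324  0.9659  2.1797  0.6918] 0.05507366581087779
100 [0.001, -0.004, 0.001, 4.2, -0.1, 9.0]
110 [0.002, -0.006, 0.0, 8.4, -0.1, 18.1]
120 [0.002, -0.008, 0.0, 12.6, -0.1, 27.1]
130 [0.004, -0.011, -0.001, 16.9, -0.1, 36.2]
140 [0.005, -0.012, -0.001, 21.1, -0.1, 45.3]
150 [0.007, -0.014, -0.002, 25.3, -0.1, 54.3]
160 [0.009, -0.015, -0.003, 29.5, -0.1, 63.4]
170 [0.011, -0.015, -0.004, 33.7, -0.1, 72.5]
180 [0.014, -0.016, -0.005, 38.0, -0.0, 81.5]
```

```bash
python3 -m crank '[[0.001,-0.004,0.001,4.2,0,9],[0.002,-0.006,0,8.4,0,18],[0.002,-0.006,0,8.4,0,18],[0.002,-0.008,0,12.6,0,27],[0.003,-0.009,0,15,0,32],[0.004,-0.011,-0.001,16.9,0,36.2],[0.005,-0.012,-0.001,19,0,41],[0.005,-0.012,-0.001,21.1,0,45.3],[0.006,-0.013,-0.002,23,0,50],[0.007,-0.014,-0.002,25.3,0,54.3],[0.009,-0.015,-0.003,29.5,0,63.4],[0.011,-0.015,-0.004,33.7,0,72.5],[0.014,-0.016,-0.005,38,0,81.5],[0.014,-0.016,-0.005,38,0,81.5],[0.014,-0.016,-0.005,38,0,81.5],[0.014,-0.016,-0.005,38,0,81.5]]'
python3 - <<'E'
from plan import *
ct=np.load('ct.npy');s=log(); M0=R.from_quat(s['eef_rot']).as_matrix(); print('box ctr est',s['position']+M0@ct,s['q'],'tool z',M0[:,2])
grab('scene','s4');grab('top','t4')
a=cv2.imread('pics/s4.png')[60:270,180:460];b=cv2.imread('pics/t4.png')[170:350,80:320]
o=np.hstack([cv2.resize(a,(400,300)),cv2.resize(b,(400,300))]); cv2.imwrite('pics/o4.png',np.clip(o*1.6,0,255).astype(np.uint8))
E
```

```text
time_s: 12.9
position: [0.4613, 0.1975, 0.2748]
eef_rot: [-0.398, 0.362, 0.62, 0.571]
contact_force: [0.4, 0.4, -2.4]
gripper_width: 0.0548
box ctr est [0.4608 0.2052 0.2605] [-0.4094  0.712   1.9007  1.3712  2.1924  2.1421] tool z [-0.08    0.9033  0.4214]
```

View pics/o4.png

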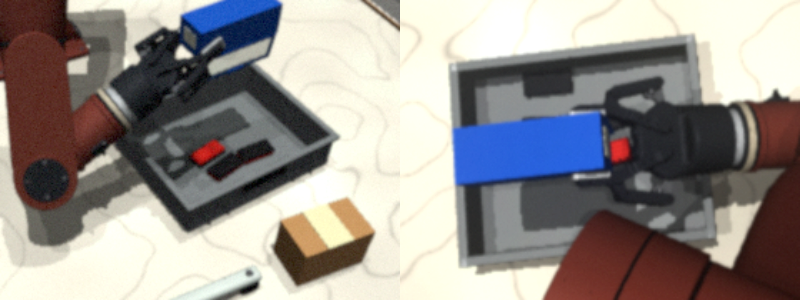

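The box is inverted with its lid hanging open, and I can see about three reflectors in the tray. I'll check the mouth with the wrist camera and zoom in on the tray before righting the box.

Run:
```python
from plan import *
f=[]
for i in range(6):
    c=capture('scene' if i%2 else 'top'); f.append(observe()['contact_force'])
print('force',np.mean(f,0),np.std(f,0))
grab('wrist','w5')
a=cv2.imread('pics/s4.png')[125:230,260:420]
b=cv2.imread('pics/w5.png')
o=np.hstack([cv2.resize(b,(400,300)),cv2.resize(a,(400,300),interpolation=2)]).astype(float); o=255*(o/255)**.5
cv2.imwrite('pics/o5.png',o.astype(np.uint8))
```

```text
force [-0.3679  0.0692 -1.7885] [0.701  0.5141 0.5213]
```

View pics/o5.png

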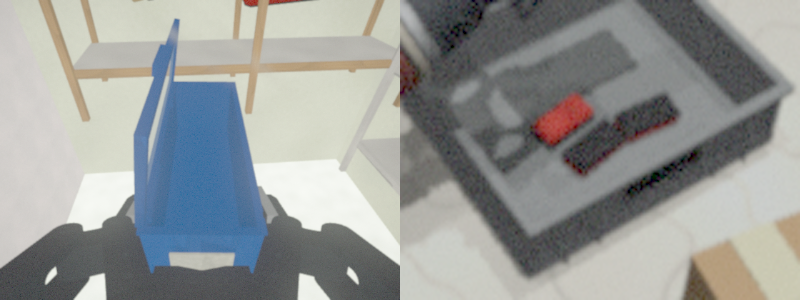

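The wrist view shows the tub empty with the lid open, and the measured weight is 1.8 N, which matches an empty box. I'll roll it back.

Run:
```python
from plan import *
ct=np.load('ct.npy'); s=log(); c=np.array([.46,.205,.26])
for r in range(160,69,-10):
    A=T(95,65,r); print(r,relrow(c-A@ct,A,s).tolist())
```

```text
160 [0.001, 0.005, -0.001, -8.5, -0.0, -18.1]
150 [0.002, 0.007, -0.001, -12.7, -0.0, -27.1]
140 [0.003, 0.009, -0.002, -16.9, -0.0, -36.2]
130 [0.005, 0.011, -0.003, -21.2, -0.0, -45.3]
120 [0.007, 0.013, -0.003, -25.4, -0.0, -54.3]
110 [0.009, 0.014, -0.004, -29.6, -0.0, -63.4]
100 [0.011, 0.014, -0.005, -33.8, -0.0, -72.5]
90 [0.013, 0.014, -0.007, -38.1, -0.0, -81.5]
80 [0.015, 0.014, -0.008, -42.3, -0.0, -90.6]
70 [0.017, 0.014, -0.009, -46.5, -0.1, -99.7]
```

```bash
python3 -m crank '[[0,0.003,0,-4,0,-9],[0.001,0.005,-0.001,-8.5,0,-18],[0.002,0.007,-0.001,-12.7,0,-27],[0.003,0.009,-0.002,-17,0,-36],[0.005,0.011,-0.003,-21,0,-45],[0.007,0.013,-0.003,-25.4,0,-54.3],[0.009,0.014,-0.004,-29.6,0,-63.4],[0.011,0.014,-0.005,-33.8,0,-72.5],[0.013,0.014,-0.007,-38,0,-81.5],[0.015,0.014,-0.008,-42.3,0,-90.6],[0.017,0.014,-0.009,-46.5,0,-99.7],[0.017,0.014,-0.009,-46.5,0,-99.7]]'
python3 - <<'E'
from plan import *
ct=np.load('ct.npy'); s=log(); c=np.array([.46,.205,.26])
for r in range(60,-1,-10):
    A=T(95,65,r); print(r,relrow(c-A@ct,A,s).tolist())
E
```

```text
time_s: 14.85
position: [0.4471, 0.1954, 0.2562]
eef_rot: [0.694, 0.301, -0.059, -0.651]
contact_force: [0.8, 0.8, -1.2]
gripper_width: 0.0558
60 [0.0, 0.004, 0.001, -4.1, -0.0, -9.0]
50 [0.001, 0.006, 0.0, -8.3, -0.0, -18.1]
40 [0.002, 0.008, -0.0, -12.6, -0.0, -27.1]
30 [0.003, 0.01, -0.001, -16.8, -0.0, -36.2]
20 [0.005, 0.012, -0.001, -21.0, 0.0, -45.3]
10 [0.007, 0.014, -0.002, -25.2, 0.0, -54.3]
0 [0.009, 0.015, -0.003, -29.5, 0.0, -63.4]
```

```bash
python3 -m crank '[[0,0.004,0.001,-4,0,-9],[0.001,0.006,0,-8.3,0,-18],[0.002,0.008,0,-12.6,0,-27],[0.003,0.01,-0.001,-16.8,0,-36.2],[0.005,0.012,-0.001,-21,0,-45.3],[0.007,0.014,-0.002,-25.2,0,-54.3],[0.009,0.015,-0.003,-29.5,0,-63.4],[0.009,0.015,-0.003,-29.5,0,-63.4],[0.009,0.015,-0.003,-29.5,0,-63.4]]'
python3 - <<'E'
from plan import *
ct=np.load('ct.npy'); s=log(); A=T(102.9,65)
for c in ([.465,0,.26],[.465,-.15,.24],[.472,-.2915,.13],[.472,-.2915,.05]): print(relrow(np.array(c)-A@ct,A,s).tolist())
E
```

```text
time_s: 15.98
position: [0.4608, 0.1977, 0.2452]
eef_rot: [0.571, 0.621, 0.362, -0.397]
contact_force: [0.3, 0.6, -1.3]
gripper_width: 0.0549
[-0.086, -0.012, -0.186, 7.1, -0.0, -3.6]
[-0.167, -0.025, -0.313, 7.1, -0.0, -3.6]
[-0.327, -0.029, -0.395, 7.1, -0.0, -3.6]
[-0.4, -0.029, -0.361, 7.1, -0.0, -3.6]
```

```bash
python3 -m crank '[[-0.017,-0.002,-0.037,0,0,0],[-0.034,-0.005,-0.074,0,0,0],[-0.052,-0.007,-0.112,2,0,-1],[-0.069,-0.01,-0.149,4,0,-2],[-0.086,-0.012,-0.186,7.1,0,-3.6],[-0.106,-0.015,-0.218,7.1,0,-3.6],[-0.127,-0.018,-0.25,7.1,0,-3.6],[-0.147,-0.022,-0.282,7.1,0,-3.6],[-0.167,-0.025,-0.313,7.1,0,-3.6],[-0.194,-0.026,-0.327,7.1,0,-3.6],[-0.22,-0.027,-0.34,7.1,0,-3.6],[-0.247,-0.027,-0.354,7.1,0,-3.6],[-0.274,-0.028,-0.368,7.1,0,-3.6],[-0.3,-0.029,-0.382,7.1,0,-3.6],[-0.327,-0.029,-0.395,7.1,0,-3.6],[-0.363,-0.029,-0.378,7.1,0,-3.6],[-0.4,-0.029,-0.361,7.1,0,-3.6],[-0.4,-0.029,-0.361,7.1,0,-3.6],[-0.4,-0.029,-0.361,7.1,0,-3.6]]'
python3 - <<'E'
from plan import *
s=log(); M=R.from_quat(s['eef_rot']).as_matrix(); ct=np.load('ct.npy'); print('ctr',s['position']+M@ct,'up',M.T@[0,0,1])
c,P,s=grab('scene','s6')
# box underside/top heights by blue pixels
a=c['frame'].astype(int); m=(a[...,2]>a[...,0]+40)&(np.hypot(P[...,0]-.472,P[...,1]+.29)<.12); Q=P[m]; print(len(Q),'z',np.percentile(Q[:,2],[1,50,90,99]))
t=Q[Q[:,2]>np.percentile(Q[:,2],99)-.012]; A=np.c_[t[:,:2],np.ones(len(t))]; print('plane',np.linalg.lstsq(A,t[:,2],rcond=None)[0])
E
```

```text
time_s: 18.35
position: [0.4741, -0.2993, 0.0361]
eef_rot: [0.526, 0.659, 0.335, -0.421]
contact_force: [0.6, -0.8, -0.6]
gripper_width: 0.0555
ctr [ 0.4723 -0.2918  0.0504] up [ 0.9068 -0.0011 -0.4215]
709 z [0.0338 0.0755 0.0782 0.0803]
plane [-0.0288 -0.0025  0.0884]
```

```bash
python3 -m crank '[[-0.006,0,0.003,0,0,0],[-0.012,0,0.0055,0,0,0],[-0.018,0,0.0083,0,0,0],[-0.019,0,0.009,0,0,0],[-0.02,0,0.0093,0,0,0],[-0.02,0,0.0093,0,0,0]]'
```

```text
time_s: 19.15
position: [0.4745, -0.2999, 0.0149]
eef_rot: [0.526, 0.66, 0.335, -0.42]
contact_force: [1.0, -0.3, -1.6]
gripper_width: 0.0555
```

```bash
python3 -m crank '[[-0.001,0,0.0004,0,0,0],[-0.002,0,0.001,0,0,0],[-0.002,0,0.001,0,0,0],[-0.002,0,0.001,0,0,0]]'
```

```text
time_s: 19.65
position: [0.4745, -0.3, 0.0131]
eef_rot: [0.526, 0.66, 0.335, -0.42]
contact_force: [0.5, -0.3, 1.7]
gripper_width: 0.0554
```

Contact reads +1.7 N. I'll release the box, back straight out along the fingers and then lift clear.

```bash
python3 -m crank '[[0,0,0,0,0,0],[0,0,0,0,0,0],[0,0,0,0,0,0],[0,0,0,0,0,0],[0,0,-0.02,0,0,0],[0,0,-0.045,0,0,0],[0,0,-0.07,0,0,0],[0,0,-0.1,0,0,0],[0.03,0,-0.13,0,0,0],[0.06,0,-0.15,0,0,0],[0.06,0,-0.15,0,0,0]]' 0.0854
python3 - <<'E'
from plan import *
log()
c,P,s=grab('top','t7'); grab('scene','s7')
v,u=np.mgrid[0:420,0:560]
m=(u>360)&(u<490)&(v>215)&(v<305)&(P[...,2]>.04)&(P[...,2]<.07); Q=P[m]; print('box',np.percentile(Q[:,2],[5,50,95]),cv2.minAreaRect(Q[:,:2].astype(np.float32)))
for n,x0,x1,y0,y1 in(('lamp',365,420,110,165),('handle',228,320,125,155),('carton',145,215,112,165)):
    q=P[(u>x0)&(u<x1)&(v>y0)&(v<y1)&(P[...,2]>.025)]; print(n,q[:,2].max(),q[:,:2].min(0),q[:,:2].max(0))
a=cv2.imread('pics/t7.png'); w=cv2.resize(a[180:340,100:290],(420,354),interpolation=2); b=cv2.resize(a[220:300,365:480],(380,264),interpolation=2); d=cv2.resize(cv2.imread('pics/s7.png')[180:270,60:200],(380,244),interpolation=2)
e=cv2.resize(cv2.imread('pics/s7.png')[95:225,250:425],(420,312)[:2],interpolation=2)
L=np.vstack([w,e]);L=cv2.resize(L,(400,600));Rr=cv2.resize(np.vstack([b,d]),(400,600)); o=np.hstack([L,Rr]).astype(float)
cv2.imwrite('pics/o7.png',(255*(o/255)**.55).astype(np.uint8))
E
```

```text
time_s: 21.02
position: [0.5, -0.4095, 0.1347]
eef_rot: [0.526, 0.662, 0.334, -0.417]
contact_force: [0.1, -0.3, 0.7]
gripper_width: 0.0855
box [0.0483 0.0532 0.0568] ((0.4713471829891205, -0.2919046878814697), (0.05603752285242081, 0.14992688596248627), 12.488799095153809)
lamp 0.0668608306721088 [ 0.6895 -0.2791] [ 0.7824 -0.1884]
handle 0.04395426947305592 [ 0.7294 -0.0722] [0.7591 0.1096]
carton 0.08570722750587412 [0.7036 0.1629] [0.786  0.2871]
```

View pics/o7.png

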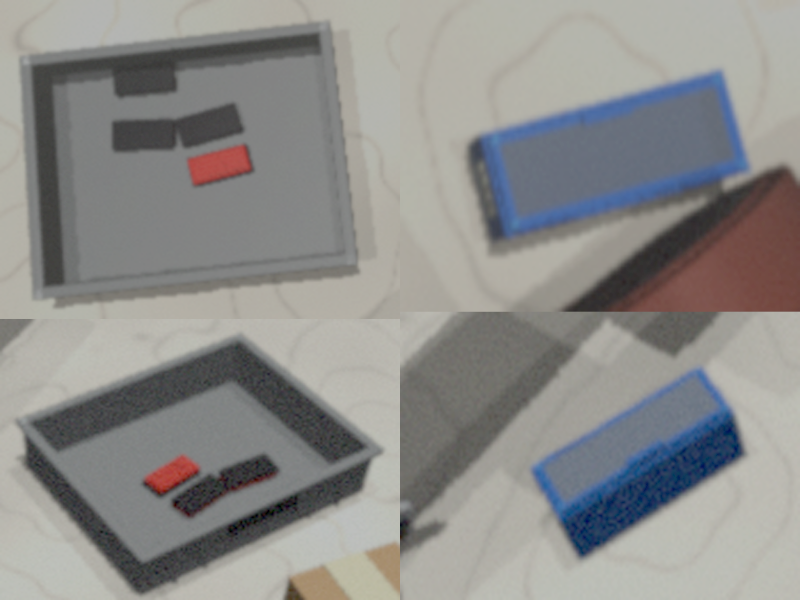

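Four reflectors are in the tray: three black side up and one red at (220,165). The box is empty, upright and shut, the bystanders haven't moved and the robot is clear of everything. I'm handing in.

```bash
python3 -c "
from workcell import job_done; print(job_done())"
```

```text
the job is handed in; nothing more can be done
None
```

The job is done and handed in at about 21 s. I gripped the box near one end, rolled it over above the tray, and all four reflectors fell into the tray. I then rolled the box back and set it down where it started.

**Last checks:**
- **Reflectors:** the last pictures show all four in the tray, three black side up and one red side up.
- **Box:** it is empty, right way up and its lid is shut. Its centre is at about (0.471, -0.292) and its top at 53 mm.
- **Other objects:** the fog lamp, door handle and carton are within about 1 mm of their first measured positions in plan.
- **Robot:** the gripper is open and touching nothing.

**What went wrong or disagreed:**
- **Finger position:** the fingertips were about 48 mm farther back than the stated TCP position implies. The first grasp closed on nothing, but the box did not move. I measured the offset with the wrist camera and the second grasp held.
- **Unit slip:** I typed my first move in millimetres instead of metres. The per-row limit kept that motion small and harmless.
- **Tray size:** it measured about 254 x 315 mm against the stated 240 x 300 mm. I used only its centre.

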